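# Plug the transmitter into the tilting table unit

### The job

Get the meeting table ready to present the set design: with your fingertips press the grooved tail of the table box's tilting unit down firmly against its stop, so that the other end tips up and stays up, then take the flat transmitter stick out of its holder, plug it fully home into the slot in the raised end and let go of it. Pivot and socket each want a firm push of about 12 N at the end of their travel, felt for a moment, to seat them, but never more than 18 N. Leave the round stick in the holder and the other things on the table where they are.

Things in the scene. Friction and masses are not known exactly. Their poses are not given: they have to be found in the camera images.
- housing: Aluminium table box 150 (x) x 124 (y) x 68 (z) mm, fixed on the table; its open top is filled flush by the tilting unit. Origin: centre of the underside; z up, x from the socket end (nearer the robot) to the tail end. Hinge axis along y, 54 mm above the table, at x = -4.5 mm. Walls 11 mm thick; inside it is hollow to 4 mm above the table, 103 mm wide; 2 mm gap behind the tail.
- rocker (a joint): Tilt of the unit, rad: 0 = closed, flush with the box; 1.00 = fully tipped up on its hard stop. Stiff pivot, stays where left. Pressing the tail takes 3 to 12 N all the way, then the hard stop is felt: seat it there with about 12 N. A fingertip pushed straight down at tail slides a little on the sloping cover and goes 30 to 55 mm down, more the farther back it presses.
- pivot (a point): Point on the hinge axis in the middle of the tilting unit. Its axes are the unit's: at joint 0 those of the housing; tipping turns them about y, so that when fully tipped x points away from the robot and 57 degrees below level.
- tail (a point): Middle of the grooved tail on the unit's aluminium cover: 46 mm behind the hinge axis (unit x), 14 mm above it, flush with the rim when closed. The cover is 4 mm thick, 100 mm wide and ends 20 mm farther back. Axes as pivot.
- slot (a point): Mouth centre of the one open slot, in the black end face (28 x 100 mm); hidden while closed, 101 mm above the table when tipped. Own axes: x goes into the slot, 12 degrees steeper than the unit's x (fully tipped: 69 below level). Slot 15.2 (y) x 7.2 (z) mm, 16 deep, 2 mm chamfer. A sprung contact in its +y wall grips the plug from about 5 mm deep: 1 to 6 N push it on; home is a hard stop.
- flat_stick: Flat transmitter stick, about 60 g: black slab 13 (x) x 30 (y) x 56 (z) mm with a flat steel plug 6 (x) x 14 (y) mm, 14 mm long, below. Stands plug down in one of the holder's two holes. Origin: middle of the plug's tip; z from there up through the body, which spans z = 14 to 70 mm. May be plugged in either way round.
- shoulder (a point): Point on the flat stick where the plug leaves the body (z = 14 mm), axes as flat_stick; plugged fully home it lies at the slot's mouth, the body touching the face.
- holder: Grey block 50 (x) x 150 (y) x 30 (z) mm, fixed to the table, with two loose rectangular holes 18 mm deep in its top, 40 mm either side of its middle along y, holding the two sticks, whose bodies rest on the top. Origin: centre of the underside.
- round_stick: The other stick, to be left alone, in the other hole: black round body 24 mm in diameter, 40 mm tall above the holder. Origin: middle of its plug's tip, 14 mm below the body.
- set_model: White card piece of a set model: curved wall up to 75 mm high on an 80 x 150 mm base. Leave alone. Origin: centre of the underside.
- mug: White mug, 76 mm in diameter, 88 mm high. Leave alone. Origin: centre of the underside.
- scale_rule: Wooden scale rule 30 x 200 x 4 mm lying on the table. Leave alone. Origin: centre of the underside.
There are look-alikes about, which are no part of the job. Several things have the shape of the holder; the one meant has the colours described above.

How it is judged (in metres and radians):
On the way, in this order (a step that is already met when the one before it is completed fails the run):
1. the fingers press the unit firmly against its stop, fully tipped up (value of joint rocker above 0.96 rad and contact force between the fingers and rocker above 9 N), for 0.1 s.
2. the flat stick is pushed firmly home in the slot (x of shoulder in the frame of slot above -0.001 m and distance between shoulder and slot below 0.003 m and contact force between flat_stick and rocker above 9 N), for 0.1 s.
At the end, for the whole second after the job is handed in: The unit stays tipped up (above 0.91 of 1.00 rad), the flat stick sits straight in its slot with its shoulder within 1 mm of the face, released and at rest; the round stick still stands in the holder (value of joint rocker above 0.91 rad and x of shoulder in the frame of slot above -0.001 m and distance between shoulder and slot below 0.003 m and angle between the z axis of flat_stick and the x axis of slot, either way round below 0.1 rad and linear speed of flat_stick below 0.02 m/s and distance between round_stick and holder below 0.046 m); the robot touches nothing.
It fails at once if the unit is pressed with more than 25 N (contact force between the fingers and rocker above 25 N).
It fails at once if the stick is pushed against the unit with more than 30 N, the contact's sideways grip included (contact force between flat_stick and rocker above 30 N).
It fails at once if the stick is struck against the box with more than 30 N (contact force between flat_stick and housing above 30 N).
It fails at once if the round stick is pulled out or tipped (distance of round_stick from where it was at the start of the episode above 0.012 m or angle between round_stick's own z axis and vertical above 0.3 rad).
It fails at once if the set model, the mug or the rule is pushed away (distance of any of set_model, mug, scale_rule from where it was at the start of the episode above 0.02 m).
It also fails if it takes over 72 s, if anything falls off the work surface, if the arm or the gripper's body presses on something with over 40 N, if the wrist force passes 120 N, or if a joint passes its speed limit or range.

### The arm

A 7-joint arm with a two-finger parallel gripper is mounted at the origin on the work surface. World frame = base frame: x ahead of the robot, y to its left, z up, the work surface at z = 0. Lengths are in mm, angles in rad, forces in N, time in s.
With the tool pointing down it reaches from about 425 to 825 mm from the base axis. Payload 3.6 kg.
Tool frame: the origin (TCP) lies on the centre line of the jaws, within the pads' length; the fingertips stand 22 mm ahead of it and the grasp point (between the pads) lies 3 mm ahead of it; z points along the fingers, y is the direction in which the jaws open and shut (so a half turn about z gives the same grasp; the last joint's range is limited). The gripper opens to 93 mm and grips with 3 to 60 N. Pads are 15 mm wide; open, the fingers measure 128 mm over their backs; the gripper's body (75 mm by 188 mm) begins 65 mm behind the grasp point.
Start: joints at [1.282, 0.615, -0.013, 1.423, 0.008, 1.103, -0.04], TCP at [168.246, -627.819, 240.64] pointing down, gripper open.
Joint ranges: [-3.12, 3.12], [-0.3, 2.06], [-1.34, 1.32], [0.26, 2.42], [-1.36, 4.5], [0.01, 1.98], [-2.84, 2.84]. Speed limits (rad/s): [2.79, 2.79, 3.14, 3.14, 3.14, 3.14, 3.14].

### API

Orientations are given as a unit quaternion [w, x, y, z].
In Python, from workcell import manip gives the robot as it stands. The module is installed in compiled form; this text tells all that it offers.
- The arm moves only by the tool carry_out, never from a script. Its argument "rows" is a list of rows, each an object with "dp": the shift along the world's x, y, z as a fraction of full scale, a list of three; "twist": the turn, a rotation vector about the world's x, y, z as a fraction of full scale, a list of three; "fingers": the opening in per cent of the stroke, from 0 (shut) to 100 (fully open). In form: [{"dp": [dx, dy, dz], "twist": [rx, ry, rz], "fingers": fingers}, ...]. A call has 1 to 8 rows; each row is the pose to reach, as a shift and turn from the pose commanded when the call began; what a row does not reach only later rows make up. Full scale, the value 1, is 0.25 m for a shift and 45 degrees for a turn. A row lasts 1/8 s, in which the tool goes at most 62.5 mm and 10.7 degrees, less where a joint would pass 70% of its speed; a pose out of reach is approached as far as the arm can. A call with a number of a shift or a turn outside -1 to 1 is refused whole. A call with a gripper value outside its range is refused whole. The fingers move at their own pace and stop on an object; "grip_force" is the grip in N (left out, the last holds). Time passes only in rows, so rows that repeat a pose let the fingers close. It gives the time, the measured TCP pose, the force and the opening at its end, in the units of the state.
- manip.get_obs(): the state, without advancing time (a new reading comes with each control period).
- manip.snapshot(name): name is "scene" or "top" or "wrist"; returns a dict with "image" (384x512x3 uint8, red, green, blue), "range_z" (384x512 float32, mm along the optical axis (not along the pixel's ray), 0 where there is no reading), "fx", "fy", "cx", "cy" (pixels), "cam_to_world" (4x4, takes a point from camera to world coordinates). Camera axes: x right, y up, looking along -z (the intrinsics and any distortion apply to the point x, -y, -z); pixel columns grow to the right and rows downward; lengths in mm; the calibration is good to about 2 mm. The wrist camera is an equidistant fisheye: a pixel r from the principal point sees the ray r / f radians off the axis. A picture is of the moment at which its call begins.
- manip.job_done(): hands the job in, once; it reports no verdict.
Trained networks look in the newest picture that a camera, given by its name, has taken for a name from the list of things; names that differ only in an ending like _2 or _b are one class to them, and where a whole thing is asked for, a point or a joint stands for the part that bears it (a point fixed in the world has none). Each returns a list of dicts, best first, with "p" (0 to 1); they miss things now and then, are a little off and sometimes report something else, mostly with a low value. They report only what shows in the picture. A call takes as long as a camera call. They do not tell look-alikes from the thing itself.
- manip.find_in(label, camera): "location" ([x, y, z] in mm, in the coordinates of the camera as it stood for that picture, good to about 4 mm: the middle of the surface that is visible of it).
- manip.masks_of(label, camera): "mask" (384x512 bool, what is visible of it).
The state is a dict: "time": time; "qpos": joint angles; "qvel": joint speeds; "joint_torque": joint torques, N m; "eef_pos": TCP position; "ee_rot": TCP orientation; "contact_force": force on the tool from outside, world axes, zero at the start; "torque": the same for the moment, N m; "width": opening from 0.0 (shut) to 1.0 (fully open).
Only numpy, scipy, OpenCV 4.12 (cv2) and the standard library are available. Lean on these libraries where they do the work, as an engineer would, in place of code of your own. Each camera call takes 0.05 s, during which the arm holds its last target.

## Working session

There is one attempt and no reset: what is moved stays moved. The work goes in short steps, Python scripts to look and compute and a tool call to move; the robot and the scene stay as the last step left them, time stands still between calls to the robot, and variables do not carry over. Pictures are saved under pics/ and viewed, and the job is handed in when it is done.

Besides the shell and the picture viewer there is one more tool, called as name([rows], argument=value, ...), one row to a line, values as JSON. carry_out: Moves the arm, as the interface text tells. Its arguments: {"type":"object","properties":{"rows":{"type":"array"},"grip_force":{"type":"number"}},"required":["rows"]}

```bash
mkdir -p pics
cat > h.py <<'E'
import numpy as np, cv2
from workcell import manip
from scipy.spatial.transform import Rotation as R
def snap(n):
    s=manip.snapshot(n); np.savez('last_%s.npz'%n,**s); return s
def save(s,name): cv2.imwrite('pics/'+name,cv2.cvtColor(s['image'],cv2.COLOR_RGB2BGR))
def cloud(s,fish=False):
    z=s['range_z'].astype(float); v,u=np.mgrid[0:384,0:512]
    x=(u-s['cx'])/s['fx']; y=(v-s['cy'])/s['fy']
    if fish:
        r=np.hypot(x,y)+1e-9; k=np.tan(np.minimum(r,1.5))/r; x=x*k;y=y*k
    P=np.stack([x*z,-y*z,-z,np.ones_like(z)],-1)
    W=P@np.array(s['cam_to_world']).T
    W=W[...,:3]; W[z==0]=np.nan
    return W
E
python3 - <<'E'
from h import *
print(manip.get_obs())
for n in ['scene','top']:
    s=snap(n); save(s,n+'0.png'); print(n,s['fx'],s['cx'],s['cy'],np.array(s['cam_to_world']).round(3).tolist())
    C=np.array(s['cam_to_world'])
    for l in ['housing','rocker','flat_stick','holder','round_stick','set_model','mug','scale_rule','tail']:
        print(l,[(round(d['p'],2),(C@np.r_[d['location'],1])[:3].round(0).tolist()) for d in manip.find_in(l,n)])
E
```

```text
{'time': 0.0, 'qpos': array([ 1.28255341,  0.6159102 , -0.01260565,  1.42482092,  0.00813426,
        1.1034076 , -0.04039747]), 'qvel': array([ 0.00081982, -0.00067494, -0.00201907,  0.00109328,  0.00094153,
       -0.00079222,  0.00062147]), 'joint_torque': array([-7.17693420e-04, -4.58948350e+01,  2.09101522e-01, -1.65751022e+01,
       -6.10270654e-02,  2.03117175e-02,  2.11350521e-04]), 'eef_pos': array([ 168.01022922, -627.18071743,  239.51283183]), 'ee_rot': array([-1.23182667e-03,  9.91442867e-01,  1.30535377e-01, -1.98130931e-04]), 'contact_force': array([-0.66114757, -0.43141983, -0.7675224 ]), 'torque': array([ 0.01981216, -0.04051133,  0.0160668 ]), 'width': 1.0038794235552724}
scene 398.65826614031954 257.54049323681085 192.5956178586464 [[-0.041, -0.568, 0.822, 1227.666], [0.999, -0.026, 0.032, 104.007], [0.003, 0.823, 0.569, 554.659], [0.0, 0.0, 0.0, 1.0]]
housing [(0.77, [627.0, -142.0, 66.0])]
rocker [(0.81, [598.0, -145.0, 66.0]), (0.66, [601.0, 185.0, 30.0])]
flat_stick [(0.63, [581.0, 224.0, 67.0])]
holder [(0.74, [401.0, -126.0, 29.0]), (0.74, [279.0, 243.0, 27.0
[... 367 characters left out ...]
47415726409812 [[-0.026, 0.992, -0.127, 394.182], [-0.999, -0.028, -0.019, 68.488], [-0.022, 0.126, 0.992, 1201.371], [0.0, 0.0, 0.0, 1.0]]
housing [(0.96, [584.0, -145.0, 72.0])]
rocker [(0.72, [588.0, -149.0, 71.0]), (0.33, [709.0, 364.0, 40.0])]
flat_stick [(0.52, [584.0, -144.0, 66.0]), (0.43, [572.0, 225.0, 89.0])]
holder [(0.92, [385.0, -131.0, 32.0]), (0.67, [262.0, 242.0, 31.0]), (0.62, [581.0, 185.0, 28.0]), (0.62, [792.0, 54.0, 5.0]), (0.45, [584.0, -147.0, 65.0])]
round_stick [(0.52, [599.0, 146.0, 72.0])]
set_model [(0.8, [794.0, 58.0, 6.0])]
mug [(0.94, [706.0, 368.0, 42.0])]
scale_rule [(0.74, [400.0, 81.0, 5.0]), (0.39, [795.0, 58.0, 5.0])]
tail [(0.55, [589.0, -146.0, 71.0])]
```

View pics/scene0.png

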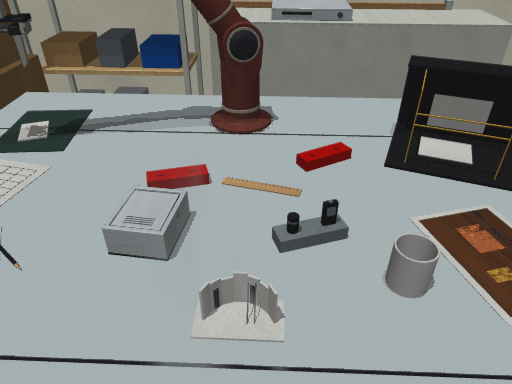

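View pics/top0.png

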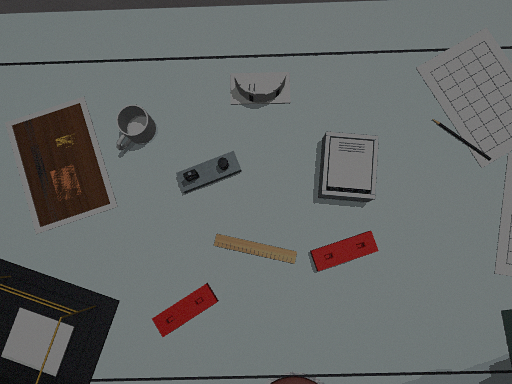

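The grey block at top-view (208,172), scene (310,232), is the holder. The red blocks at top (343,251) and (185,309) have the same shape but the wrong colour and no sticks. Next I'll measure the poses and view an enlarged crop.

```bash
cat > m.py <<'E'
from h import *
out=[]
for n in ['top','scene']:
    s=dict(np.load('last_%s.npz'%n)); W=cloud(s)
    ok=~np.isnan(W[...,0])
    t=ok&(abs(W[...,2])<15)&(W[...,0]>400)&(W[...,0]<700)&(abs(W[...,1])<300)
    print(n,'table z',np.median(W[t][:,2]))
    def rect(name,box,zl):
        m=ok&(W[...,0]>box[0])&(W[...,0]<box[1])&(W[...,1]>box[2])&(W[...,1]<box[3])&(W[...,2]>zl[0])&(W[...,2]<zl[1])
        P=W[m]; r=cv2.minAreaRect(P[:,:2].astype(np.float32)); print(name,len(P),'c',np.round(r[0],1),'sz',np.round(r[1],1),'ang',round(r[2],2),'z',np.median(P[:,2]).round(1)); return P
    rect('housing',(480,720,-250,-50),(60,78))
    rect('holder',(500,680,90,290),(22,40))
    rect('round',(570,640,120,175),(60,78))
    rect('flat',(540,620,190,260),(75,100))
    rect('sticks',(540,640,120,260),(45,110))
E
python3 m.py
python3 - <<'E'
from h import *
s=dict(np.load('last_top.npz')); i=s['image']
a=cv2.resize(i[120:210,160:260],None,fx=6,fy=6,interpolation=2)[:,:,::-1]
b=cv2.resize(i[120:215,305:395],None,fx=6,fy=6,interpolation=2)[:,:,::-1]
s=dict(np.load('last_scene.npz')); j=s['image']
c=cv2.resize(j[180:260,100:360],None,fx=3,fy=3,interpolation=2)[:,:,::-1]
cv2.imwrite('pics/a.png',a);cv2.imwrite('pics/b.png',b);cv2.imwrite('pics/c.png',c)
E
```

```text
top table z 0.4781212928032801
housing 3281 c [ 586.2 -146.8] sz [125.8 150.9] ang 83.17 z 68.1
holder 1081 c [587.4 187.5] sz [ 51.5 150. ] ang 19.91 z 30.5
round 85 c [599.9 149.3] sz [21.4 22.5] ang 85.81 z 69.6
flat 85 c [573.7 224.9] sz [13.5 29.9] ang 20.35 z 85.4
sticks 211 c [584.3 188.1] sz [ 22.  105.9] ang 22.13 z 71.5
scene table z -0.05873977490011839
housing 2940 c [ 587.3 -146.7] sz [126. 153.] ang 83.62 z 67.4
holder 1159 c [588.1 188. ] sz [ 52.9 151.4] ang 19.67 z 29.7
round 108 c [602.5 149.3] sz [21.9 22.6] ang 89.42 z 69.1
flat 118 c [575.2 224.9] sz [14.1 30.2] ang 20.65 z 84.3
sticks 472 c [590.6 190.2] sz [ 24.2 108. ] ang 16.06 z 67.5
```

```bash
cd pics; python3 -c "
import cv2,numpy as np
a=cv2.imread('a.png');b=cv2.imread('b.png');c=cv2.imread('c.png')
a=cv2.resize(a,(390,350));b=cv2.resize(b,(330,350))
o=np.zeros((600,785,3),'uint8');o[:350,:390]=a;o[:350,400:730]=b;o[352:592,:780]=c
cv2.imwrite('abc.png',o)"
```

```text
(no output)
```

View pics/abc.png

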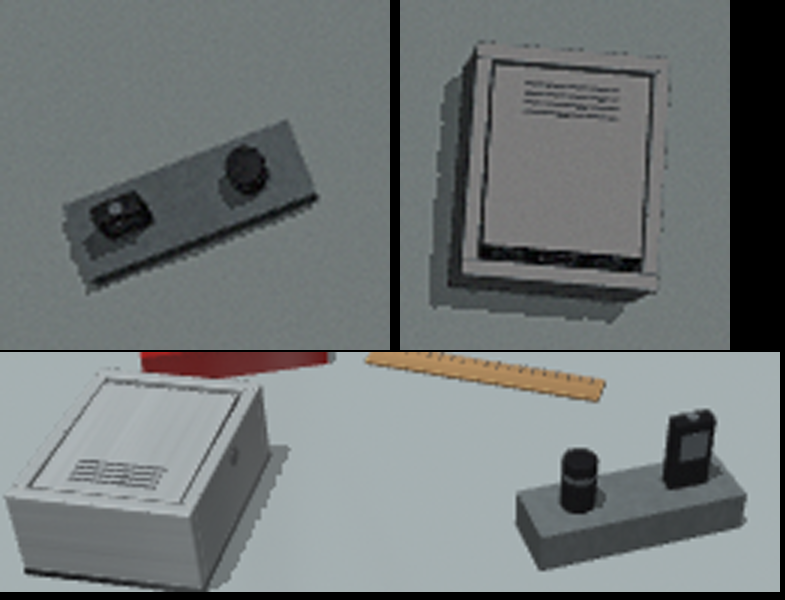

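Both cameras agree. Housing centre is (586.7, -146.8) at yaw -6.6°, with the grooves at its far (+x) end. The flat stick is at (574, 225), its 13 mm axis at 20.3° and top at z 85 (86 expected). Moving above the tail now with the jaws shut.

carry_out([
  {"dp":[0.1,0.1,0],"twist":[0,0,-0.1],"fingers":0},
  {"dp":[0.25,0.25,0],"twist":[0,0,-0.25],"fingers":0},
  {"dp":[0.4,0.41,0],"twist":[0,0,-0.4],"fingers":0},
  {"dp":[0.55,0.57,0],"twist":[0,0,-0.48],"fingers":0},
  {"dp":[0.7,0.73,0],"twist":[0,0,-0.48],"fingers":0},
  {"dp":[0.85,0.88,0],"twist":[0,0,-0.48],"fingers":0},
  {"dp":[0.95,0.98,0],"twist":[0,0,-0.48],"fingers":0},
  {"dp":[1,1,0],"twist":[0,0,-0.48],"fingers":0},
], grip_force=20)

```text
time: 2.0
eef_pos: [420.3, -375.6, 240.8]
ee_rot: [-0.0, 0.998, -0.055, 0.0]
contact_force: [-0.5, -0.5, 0.3]
width: 0.192
```

carry_out([
  {"dp":[0.15,0.16,0],"twist":[0,0,0],"fingers":0},
  {"dp":[0.35,0.38,0],"twist":[0,0,0],"fingers":0},
  {"dp":[0.55,0.6,0],"twist":[0,0,0],"fingers":0},
  {"dp":[0.75,0.81,-0.1],"twist":[0,0,0],"fingers":0},
  {"dp":[0.84,0.9,-0.25],"twist":[0,0,0],"fingers":0},
  {"dp":[0.84,0.905,-0.45],"twist":[0,0,0],"fingers":0},
  {"dp":[0.84,0.905,-0.54],"twist":[0,0,0],"fingers":0},
  {"dp":[0.84,0.905,-0.54],"twist":[0,0,0],"fingers":0},
])

```text
time: 3.0
eef_pos: [626.6, -153.3, 103.1]
ee_rot: [0.0, 0.998, -0.059, -0.003]
contact_force: [0.8, -1.0, -0.1]
width: 0.007
```

Run:
```python
from h import *
print(manip.get_obs())
s=snap('scene'); save(s,'s1.png'); s=snap('wrist'); save(s,'w1.png'); print(s['fx'],s['cx'],s['cy'],np.array(s['cam_to_world']).round(2))
```

```text
{'time': 3.0, 'qpos': array([ 0.1848569 ,  0.75465955,  0.03551378,  1.57874209, -0.03120374,
        0.81388976, -1.45564897]), 'qvel': array([ 0.00942631, -0.05756594,  0.00410963, -0.0463824 , -0.00162464,
        0.00733   , -0.00148239]), 'joint_torque': array([-7.73822609e-01, -4.66775322e+01,  4.95614447e-01, -1.30485821e+01,
       -4.30251646e-02, -1.23700979e-01,  3.64691761e-03]), 'eef_pos': array([ 626.57392101, -153.28784321,  103.09366871]), 'ee_rot': array([ 4.22532848e-04,  9.98281694e-01, -5.85352864e-02, -2.66462589e-03]), 'contact_force': array([ 0.76731342, -1.04411023, -0.06592933]), 'torque': array([ 0.05478125, -0.03745048,  0.0157314 ]), 'width': 0.006926237294404641}
297.3186396354542 257.0481773537609 194.6669859581212 [[-1.2000e-01  9.5000e-01  2.9000e-01  7.0827e+02]
 [-9.9000e-01 -1.1000e-01 -3.0000e-02 -1.6214e+02]
 [ 0.0000e+00 -2.9000e-01  9.6000e-01  2.5012e+02]
 [ 0.0000e+00  0.0000e+00  0.0000e+00  1.0000e+00]]
```

View pics/s1.png

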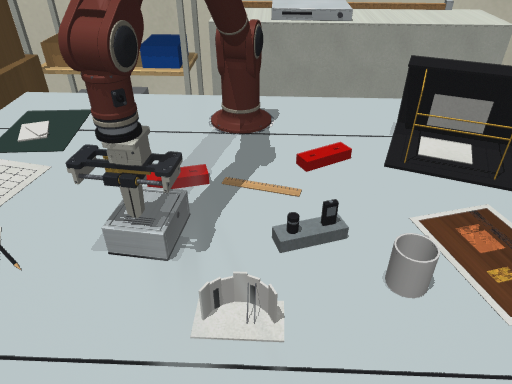

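View pics/w1.png

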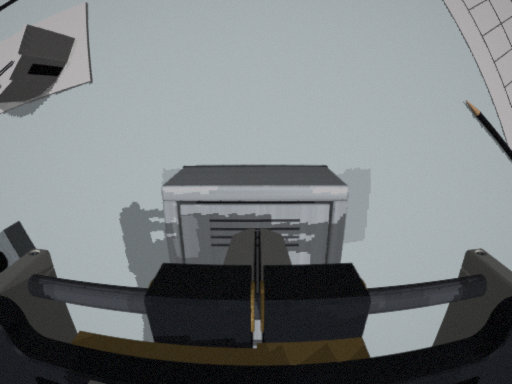

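The closed fingers are centred over the grooved tail (wrist px 257,235). Descending in small steps.

carry_out([
  {"dp":[0,0,-0.01],"twist":[0,0,0],"fingers":0},
  {"dp":[0,0,-0.02],"twist":[0,0,0],"fingers":0},
  {"dp":[0,0,-0.03],"twist":[0,0,0],"fingers":0},
  {"dp":[0,0,-0.04],"twist":[0,0,0],"fingers":0},
  {"dp":[0,0,-0.05],"twist":[0,0,0],"fingers":0},
  {"dp":[0,0,-0.06],"twist":[0,0,0],"fingers":0},
  {"dp":[0,0,-0.068],"twist":[0,0,0],"fingers":0},
  {"dp":[0,0,-0.068],"twist":[0,0,0],"fingers":0},
])

```text
time: 4.1
eef_pos: [628.3, -151.6, 89.2]
ee_rot: [-0.0, 0.998, -0.058, 0.0]
contact_force: [-1.0, -0.1, 4.1]
width: 0.003
```

carry_out([
  {"dp":[0,0,-0.006],"twist":[0,0,0],"fingers":0},
  {"dp":[0,0,-0.012],"twist":[0,0,0],"fingers":0},
  {"dp":[0,0,-0.018],"twist":[0,0,0],"fingers":0},
  {"dp":[0,0,-0.024],"twist":[0,0,0],"fingers":0},
])

```text
time: 4.6
eef_pos: [629.5, -151.7, 84.4]
ee_rot: [0.0, 0.998, -0.058, 0.002]
contact_force: [-1.0, 0.1, 8.8]
width: 0.003
```

carry_out([
  {"dp":[0,0,-0.006],"twist":[0,0,0],"fingers":0},
  {"dp":[0,0,-0.012],"twist":[0,0,0],"fingers":0},
  {"dp":[0,0,-0.018],"twist":[0,0,0],"fingers":0},
  {"dp":[0,0,-0.024],"twist":[0,0,0],"fingers":0},
  {"dp":[0,0,-0.03],"twist":[0,0,0],"fingers":0},
  {"dp":[0,0,-0.036],"twist":[0,0,0],"fingers":0},
  {"dp":[0,0,-0.042],"twist":[0,0,0],"fingers":0},
  {"dp":[0,0,-0.048],"twist":[0,0,0],"fingers":0},
])

```text
time: 5.6
eef_pos: [630.2, -151.8, 72.7]
ee_rot: [0.0, 0.998, -0.057, 0.002]
contact_force: [-1.1, 0.2, 8.5]
width: 0.008
```

carry_out([
  {"dp":[0,0,-0.007],"twist":[0,0,0],"fingers":0},
  {"dp":[0,0,-0.014],"twist":[0,0,0],"fingers":0},
  {"dp":[0,0,-0.021],"twist":[0,0,0],"fingers":0},
  {"dp":[0,0,-0.028],"twist":[0,0,0],"fingers":0},
  {"dp":[0,0,-0.035],"twist":[0,0,0],"fingers":0},
  {"dp":[0,0,-0.042],"twist":[0,0,0],"fingers":0},
  {"dp":[0,0,-0.049],"twist":[0,0,0],"fingers":0},
  {"dp":[0,0,-0.056],"twist":[0,0,0],"fingers":0},
])

```text
time: 6.6
eef_pos: [630.6, -152.2, 58.7]
ee_rot: [0.0, 0.998, -0.058, 0.003]
contact_force: [0.4, -0.3, 8.0]
width: 0.002
```

carry_out([
  {"dp":[0,0,-0.006],"twist":[0,0,0],"fingers":0},
  {"dp":[0,0,-0.012],"twist":[0,0,0],"fingers":0},
  {"dp":[0,0,-0.018],"twist":[0,0,0],"fingers":0},
  {"dp":[0,0,-0.024],"twist":[0,0,0],"fingers":0},
  {"dp":[0,0,-0.03],"twist":[0,0,0],"fingers":0},
])

```text
time: 7.22
eef_pos: [631.0, -152.3, 51.2]
ee_rot: [0.001, 0.998, -0.058, 0.003]
contact_force: [1.0, -0.3, 7.0]
width: 0.004
```

```bash
cat > t.py <<'E'
from h import *
o=manip.get_obs();print(o['eef_pos'].round(1),o['contact_force'].round(1))
s=snap('top'); save(s,'t2.png'); W=cloud(s)
# cross-section in housing frame of y within 12..45 (beside finger)
c=np.array([586.7,-146.8]); a=np.radians(-6.6); ex=np.array([np.cos(a),np.sin(a)]); ey=np.array([-ex[1],ex[0]])
q=W[...,:2]-c; hx=q@ex; hy=q@ey; hz=W[...,2]
m=(abs(hy)<42)&(abs(hx)<64)&(hz<125)&(hz>5)
for sy in [(-42,-22),(22,42),(-42,42)]:
  for x in range(-60,64,6):
    k=m&(hx>=x)&(hx<x+6)&(hy>sy[0])&(hy<sy[1])
    if k.sum()>3: print(x+3,k.sum(),np.median(hz[k]).round(1),end=' | ')
  print()
E
python3 t.py
```

```text
[ 631.  -152.3   51.2] [ 1.  -0.3  7. ]
-51 9 86.8 | -45 20 8.3 | -39 6 97.5 | -33 4 99.3 | -15 4 88.1 | -3 5 74.3 | 3 4 66.5 | 9 4 61.1 | 15 6 54.2 | 21 7 47.5 | 27 4 42.5 | 
-51 28 87.9 | -45 31 94.1 | -39 25 96.7 | -33 27 100.1 | -27 19 98.6 | -21 17 93.5 | -15 20 87.0 | -9 17 80.5 | -3 19 73.6 | 3 17 67.1 | 9 20 61.4 | 15 21 55.0 | 21 14 47.1 | 27 19 40.7 | 33 11 35.4 | 45 5 16.6 | 51 7 12.6 | 63 15 41.1 | 
-57 8 6.4 | -51 103 87.7 | -45 127 91.8 | -39 82 95.6 | -33 94 99.1 | -27 65 99.2 | -21 60 93.6 | -15 67 86.9 | -9 59 80.0 | -3 62 73.3 | 3 59 67.2 | 9 67 61.2 | 15 65 53.9 | 21 54 46.9 | 27 37 41.4 | 33 13 35.4 | 45 8 17.9 | 51 8 11.7 | 63 15 41.1 |
```

Tilt is about 0.83 rad now, so the stop is still a little further. Continuing with a small shift towards the hinge to counter the slide.

carry_out([
  {"dp":[-0.004,0,-0.005],"twist":[0,0,0],"fingers":0},
  {"dp":[-0.008,0,-0.01],"twist":[0,0,0],"fingers":0},
  {"dp":[-0.012,0,-0.015],"twist":[0,0,0],"fingers":0},
  {"dp":[-0.012,0,-0.02],"twist":[0,0,0],"fingers":0},
])

```text
time: 7.78
eef_pos: [628.6, -152.1, 46.3]
ee_rot: [0.0, 0.998, -0.057, 0.004]
contact_force: [1.7, 0.0, 7.2]
width: 0.007
```

carry_out([
  {"dp":[0,0,-0.004],"twist":[0,0,0],"fingers":0},
  {"dp":[0,0,-0.008],"twist":[0,0,0],"fingers":0},
  {"dp":[0,0,-0.012],"twist":[0,0,0],"fingers":0},
])

```text
time: 8.15
eef_pos: [628.6, -152.2, 43.2]
ee_rot: [0.001, 0.998, -0.057, 0.004]
contact_force: [2.2, 1.0, 6.1]
width: 0.004
```

carry_out([
  {"dp":[0,0,-0.004],"twist":[0,0,0],"fingers":0},
  {"dp":[0,0,-0.008],"twist":[0,0,0],"fingers":0},
  {"dp":[0,0,-0.012],"twist":[0,0,0],"fingers":0},
])

```text
time: 8.52
eef_pos: [628.9, -152.2, 40.3]
ee_rot: [0.001, 0.998, -0.057, 0.004]
contact_force: [1.3, 0.6, 6.9]
width: 0.008
```

```bash
python3 t.py|tail -2
```

```text
-51 14 6.4 | -45 27 95.9 | -39 32 97.7 | -33 31 101.3 | -27 26 103.7 | -21 21 103.4 | -15 17 96.1 | -9 17 87.2 | -3 14 76.4 | 3 17 68.2 | 9 24 62.2 | 15 34 118.0 | 21 20 40.1 | 27 15 32.0 | 45 5 5.7 | 63 22 31.7 | 
-57 10 5.9 | -51 39 6.6 | -45 104 95.3 | -39 118 97.0 | -33 100 99.4 | -27 86 102.3 | -21 66 103.5 | -15 56 95.9 | -9 52 87.5 | -3 52 77.6 | 3 54 68.1 | 9 87 63.1 | 15 78 52.0 | 21 43 42.3 | 27 20 31.6 | 45 6 5.9 | 63 22 31.7 |
```

Slope now reads about 57°, close to the stop. Going on in fine steps.

carry_out([
  {"dp":[0,0,-0.003],"twist":[0,0,0],"fingers":0},
  {"dp":[0,0,-0.005],"twist":[0,0,0],"fingers":0},
  {"dp":[0,0,-0.005],"twist":[0,0,0],"fingers":0},
])

```text
time: 8.95
eef_pos: [629.4, -152.3, 39.4]
ee_rot: [0.001, 0.998, -0.057, 0.005]
contact_force: [2.8, 0.2, 6.5]
width: 0.002
```

carry_out([
  {"dp":[0,0,-0.003],"twist":[0,0,0],"fingers":0},
  {"dp":[0,0,-0.005],"twist":[0,0,0],"fingers":0},
  {"dp":[0,0,-0.005],"twist":[0,0,0],"fingers":0},
])

```text
time: 9.32
eef_pos: [629.9, -152.4, 38.5]
ee_rot: [0.001, 0.998, -0.057, 0.006]
contact_force: [3.8, -0.7, 7.4]
width: 0.006
```

Now at the stop: the tip is sliding down the slope. I'll push more along the surface normal (-x and down).

carry_out([
  {"dp":[-0.006,0,-0.002],"twist":[0,0,0],"fingers":0},
  {"dp":[-0.012,0,-0.004],"twist":[0,0,0],"fingers":0},
  {"dp":[-0.012,0,-0.004],"twist":[0,0,0],"fingers":0},
])

```text
time: 9.7
eef_pos: [629.6, -152.4, 38.5]
ee_rot: [0.001, 0.998, -0.057, 0.009]
contact_force: [6.1, 0.5, 9.1]
width: 0.003
```

carry_out([
  {"dp":[-0.004,0,-0.002],"twist":[0,0,0],"fingers":0},
  {"dp":[-0.008,0,-0.003],"twist":[0,0,0],"fingers":0},
  {"dp":[-0.008,0,-0.003],"twist":[0,0,0],"fingers":0},
  {"dp":[-0.008,0,-0.003],"twist":[0,0,0],"fingers":0},
])

```text
time: 10.2
eef_pos: [629.4, -152.4, 38.5]
ee_rot: [0.001, 0.998, -0.057, 0.011]
contact_force: [5.6, -0.7, 9.9]
width: 0.006
```

carry_out([
  {"dp":[-0.006,0,-0.003],"twist":[0,0,0],"fingers":0},
  {"dp":[-0.01,0,-0.004],"twist":[0,0,0],"fingers":0},
  {"dp":[-0.01,0,-0.004],"twist":[0,0,0],"fingers":0},
  {"dp":[-0.01,0,-0.004],"twist":[0,0,0],"fingers":0},
])

```text
time: 10.7
eef_pos: [629.2, -152.4, 38.5]
ee_rot: [0.001, 0.998, -0.057, 0.013]
contact_force: [8.9, -0.4, 10.6]
width: 0.005
```

```bash
python3 t.py|tail -1
```

```text
-57 13 5.5 | -51 39 6.2 | -45 108 94.5 | -39 118 96.2 | -33 93 99.7 | -27 86 102.0 | -21 67 104.2 | -15 55 96.5 | -9 51 87.4 | -3 55 77.7 | 3 68 70.2 | 9 105 105.7 | 15 93 53.6 | 21 24 42.6 | 27 13 31.4 | 45 6 6.0 | 57 4 5.5 | 63 18 29.3 |
```

Pressed at 13.8 N on the stop. Backing off along the normal, then lifting.

carry_out([
  {"dp":[0.03,0,0.01],"twist":[0,0,0],"fingers":0},
  {"dp":[0.04,0,0.06],"twist":[0,0,0],"fingers":0},
  {"dp":[0.04,0,0.2],"twist":[0,0,0],"fingers":0},
  {"dp":[0.04,0,0.4],"twist":[0,0,0],"fingers":0},
  {"dp":[0.04,0.05,0.6],"twist":[0,0,0],"fingers":0},
  {"dp":[0.04,0.2,0.75],"twist":[0,0,0.2],"fingers":20},
  {"dp":[0,0.4,0.83],"twist":[0,0,0.4],"fingers":40},
  {"dp":[-0.05,0.6,0.83],"twist":[0,0,0.6],"fingers":55},
])

```text
time: 11.75
eef_pos: [605.0, -0.4, 242.2]
ee_rot: [0.0, 0.984, 0.179, 0.001]
contact_force: [-0.4, 0.9, -1.1]
width: 0.278
```

```bash
cat > f.py <<'E'
from h import *
o=manip.get_obs();print(o['eef_pos'].round(1),o['contact_force'].round(1),o['ee_rot'].round(4))
s=snap('top'); save(s,'t3.png'); W=cloud(s); C=np.array(s['cam_to_world'])
for l in ['slot','rocker']: print(l,[(round(d['p'],2),(C@np.r_[d['location'],1])[:3].round(0).tolist()) for d in manip.find_in(l,'top')])
c=np.array([586.7,-146.8]); a=np.radians(-6.6); ex=np.array([np.cos(a),np.sin(a)]); ey=np.array([-ex[1],ex[0]])
q=W[...,:2]-c; hx=q@ex; hy=q@ey; hz=W[...,2]
m=(abs(hy)<48)&(hx>-16)&(hx<34)&(hz<125)&(hz>20)
p=np.polyfit(hx[m],hz[m],1); r=hz[m]-np.polyval(p,hx[m]); k=abs(r)<4; p=np.polyfit(hx[m][k],hz[m][k],1); print('cover slope rad',np.arctan(-p[0]),p)
m=(abs(hy)<48)&(hx>-49)&(hx<-24)&(hz>85)&(hz<125)
p=np.polyfit(hx[m],hz[m],1); r=hz[m]-np.polyval(p,hx[m]); k=abs(r)<3; p=np.polyfit(hx[m][k],hz[m][k],1); print('face slope deg',np.degrees(np.arctan(p[0])),p)
x0,x1=np.percentile(hx[m],[1,99]);print('face x',x0,x1,'y',np.percentile(hy[m],[0,1,99,100]), 'mid z',np.polyval(p,(x0+x1)/2))
vs,us=np.where(m); r0,r1,c0,c1=vs.min()-8,vs.max()+15,us.min()-8,us.max()+8
print(r0,r1,c0,c1)
cv2.imwrite('pics/face.png',cv2.resize(s['image'][r0:r1,c0:c1],None,fx=9,fy=9,interpolation=2)[:,:,::-1])
E
python3 f.py
```

```text
[ 6.050e+02 -4.000e-01  2.422e+02] [-0.4  0.9 -1.1] [2.000e-04 9.838e-01 1.793e-01 1.200e-03]
slot [(0.77, [573.0, -176.0, 88.0])]
rocker [(0.65, [577.0, -176.0, 91.0])]
cover slope rad 1.002036002748599 [-1.56440429 73.2121336 ]
face slope deg 21.2762158898562 [  0.38940557 113.77612576]
face x -46.712533737246474 -24.31458565775971 y [-47.89379895 -47.76918983 -12.61936512 -11.85451324] mid z 99.94694767523842
165 199 349 381
```

View pics/face.png

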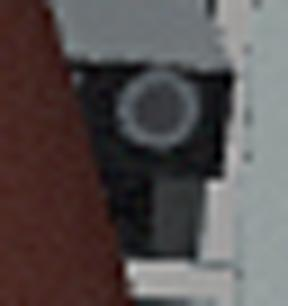

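View pics/t3.png

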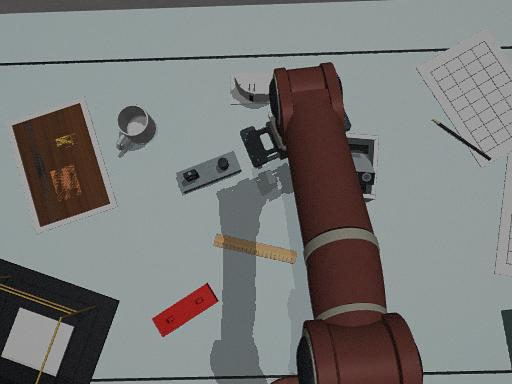

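Tilt stays at 1.00 rad; the face is sloped 21.3°, which matches the slot axis at 69° below level. Moving above the stick, then looking at the face unobstructed.

carry_out([
  {"dp":[-0.02,0.15,0],"twist":[0,0,0],"fingers":55},
  {"dp":[-0.06,0.37,0],"twist":[0,0,0],"fingers":55},
  {"dp":[-0.09,0.6,0],"twist":[0,0,0],"fingers":55},
  {"dp":[-0.12,0.8,-0.05],"twist":[0,0,0],"fingers":55},
  {"dp":[-0.123,0.9,-0.2],"twist":[0,0,0],"fingers":55},
  {"dp":[-0.123,0.905,-0.35],"twist":[0,0,0],"fingers":55},
  {"dp":[-0.123,0.905,-0.46],"twist":[0,0,0],"fingers":55},
  {"dp":[-0.123,0.905,-0.48],"twist":[0,0,0],"fingers":55},
])

```text
time: 12.9
eef_pos: [573.2, 222.1, 117.8]
ee_rot: [0.001, 0.984, 0.176, -0.003]
contact_force: [0.3, -0.3, 0.9]
width: 0.548
```

```bash
python3 f.py
python3 - <<'E'
from h import *
s=snap('wrist'); save(s,'w3.png')
print(manip.get_obs()['width'])
E
```

```text
[573.2 222.1 117.8] [ 0.3 -0.3  0.9] [ 0.0015  0.9844  0.1759 -0.003 ]
slot [(0.86, [575.0, -144.0, 88.0])]
rocker [(0.86, [577.0, -148.0, 92.0])]
cover slope rad 0.9977833915880366 [-1.5498408 73.0278432]
face slope deg 19.918167310658106 [  0.36235362 112.35623725]
face x -46.69978625081969 -24.20810470881542 y [-47.95444361 -47.09911015  46.82434018  47.85958697] mid z 99.50937186273552
162 199 322 381
0.5499562900360077
```

View pics/face.png

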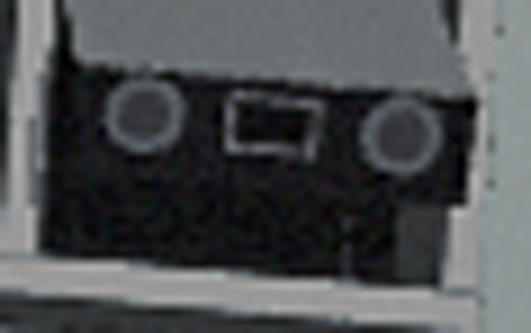

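View pics/w3.png

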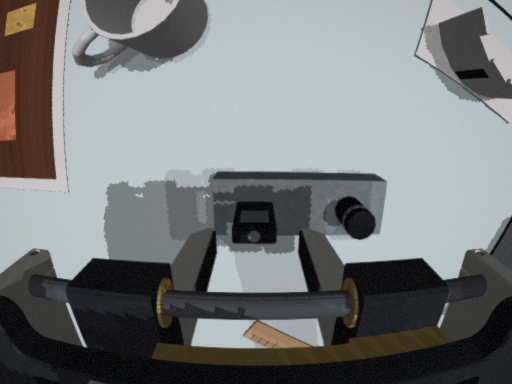

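The open slot is the grey-framed rectangle midway between two round sockets, at crop (272,125), or about top px (352,176). The stick sits centred between the open fingers (wrist 254,222). Lowering to grasp it, then computing the slot position.

carry_out([
  {"dp":[0,0,0],"twist":[0,0,0],"fingers":55},
  {"dp":[0,0,-0.04],"twist":[0,0,0],"fingers":55},
  {"dp":[0,0,-0.09],"twist":[0,0,0],"fingers":55},
  {"dp":[0,0,-0.14],"twist":[0,0,0],"fingers":55},
  {"dp":[0,0,-0.175],"twist":[0,0,0],"fingers":55},
  {"dp":[0,0,-0.185],"twist":[0,0,0],"fingers":55},
  {"dp":[0,0,-0.185],"twist":[0,0,0],"fingers":55},
])

```text
time: 13.98
eef_pos: [574.6, 224.7, 74.0]
ee_rot: [-0.0, 0.984, 0.177, 0.0]
contact_force: [-0.3, -0.8, 0.3]
width: 0.551
```

```bash
cat > slot.py <<'E'
from h import *
print(manip.get_obs()['eef_pos'].round(1),manip.get_obs()['contact_force'].round(1))
s=snap('top'); C=np.array(s['cam_to_world']); C0=C
g=s['image'].astype(int).mean(-1)
sub=g[170:184,344:361]; print(sub.astype(int))
c=np.array([586.7,-146.8]); a=np.radians(-6.6); ex=np.array([np.cos(a),np.sin(a)]); ey=np.array([-ex[1],ex[0]])
def ray(u,v,z):
    d=C[:3,:3]@np.array([(u-s['cx'])/s['fx'],-(v-s['cy'])/s['fy'],-1]); t=(z-C[2,3])/d[2]; P=C[:3,3]+d*t
    return P, (P[:2]-c)@ex,(P[:2]-c)@ey
for u,v,z in [(352.2,175.9,101),(337.6,174.3,101),(366.2,176.5,101)]: print(ray(u,v,z))
W=cloud(s); print(W[176,346:359].round(1))
sc=snap('scene'); save(sc,'s3.png')
E
python3 slot.py
```

```text
[574.6 224.7  74. ] [-0.3 -0.8  0.3]
[[ 53  76  80  74  97  89  82 105 102  93 112 117 114 113 114 111 112]
 [ 23  21  23  15  13  21  10  18  23  15  50  53  52  76  76 111  93]
 [ 25  17  21  43  99  75  75  48  48  48  28  29  21  26  18  15  16]
 [ 25  17  21  75  44  36  40  42  70  73  70 102  97  80  29  14  19]
 [ 19  27  19 100  39   9  17   8   9  15  15   7  42  73  28  18  27]
 [ 17  14  18  98  37  13  19  21  10  17   9   9  46  45  23  25  26]
 [ 23  23  17  80  18  14  17  16  12  23   8   9  53  49  34  30  22]
 [ 29  23   8 100  34  25  22  30  20  23  17   8  73  51  28  25  28]
 [ 29  25  22 100 103  78 102 103  89  76  62  49 100  33  22  31  29]
 [ 25  30  11  19  12  21  21  24  19  49  49  48  74  30  20  24  20]
 [ 23  24  26  20  29  22  13  23  18  20  22  22  19  21  31  23  23]
 [ 26  28  20  26  25  15  22  23  26  27  22  21  29  26  25  28  13]
 [ 25  21  27  19  20  28  22  20  28  22  21  20  22  22  27  27  32]
 [ 12  13   9  18   7  17  19  18  17  18  19  13  18  19  29  13  25]]
(array([ 554.54492046, -144.69790272,  101.        ]), np.float64(-32.18358935943767), np.float64(-1.607647028322947))
(array([ 559.1374941, -112.1651283,  101.       ]), np.float64(-31.360676176718584), np.float64(31.23738239609938))
(array([ 552.27044964, -175.94685659,  101.        ]), np.float64(-30.8513210199386), np.float64(-32.91092795092962))
[[ 554.9 -131.    99.7]
 [ 554.7 -133.1  100.8]
 [ 554.3 -134.9  103. ]
 [ 555.7 -139.    92.9]
 [ 556.2 -142.    88.9]
 [ 556.1 -144.2   89.4]
 [ 556.  -146.5   89.5]
 [ 555.5 -148.1   92.7]
 [ 556.  -151.2   88.4]
 [ 554.3 -151.2   99.6]
 [ 554.  -153.1  101.4]
 [ 553.9 -155.3  101.7]
 [ 554.1 -157.8  100.2]]
```

Centred on the stick; closing the jaws.

carry_out([
  {"dp":[0,0,0],"twist":[0,0,0],"fingers":30},
  {"dp":[0,0,0],"twist":[0,0,0],"fingers":30},
  {"dp":[0,0,0],"twist":[0,0,0],"fingers":15},
  {"dp":[0,0,0],"twist":[0,0,0],"fingers":10},
  {"dp":[0,0,0],"twist":[0,0,0],"fingers":10},
], grip_force=35)

```text
time: 14.7
eef_pos: [574.6, 224.8, 74.4]
ee_rot: [-0.0, 0.984, 0.177, 0.0]
contact_force: [0.1, 0.3, 2.2]
width: 0.324
```

Run:
```python
from h import *
print(manip.get_obs()['eef_pos'].round(1),manip.get_obs()['contact_force'].round(1))
s=dict(np.load('last_scene.npz'))
cv2.imwrite('pics/s3c.png',cv2.resize(s['image'][165:265,95:205],None,fx=6,fy=6,interpolation=2)[:,:,::-1])
s=snap('wrist'); save(s,'w4.png')
```

```text
[574.6 224.8  74.4] [0.1 0.3 2.2]
```

View pics/s3c.png

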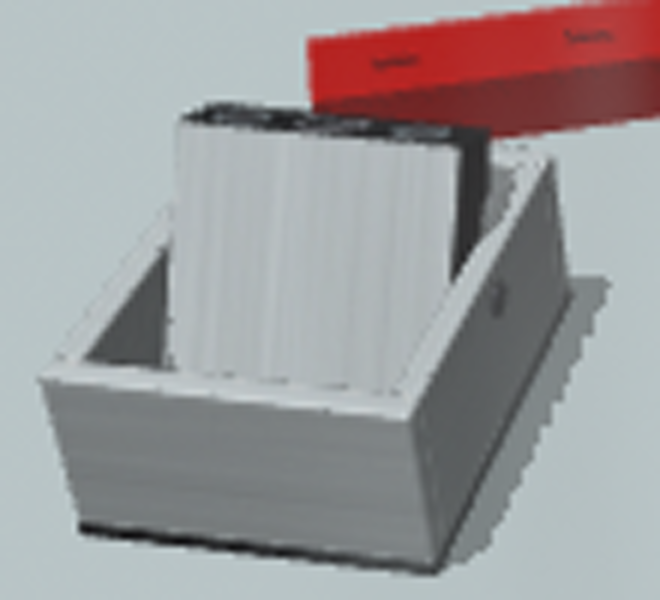

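View pics/w4.png

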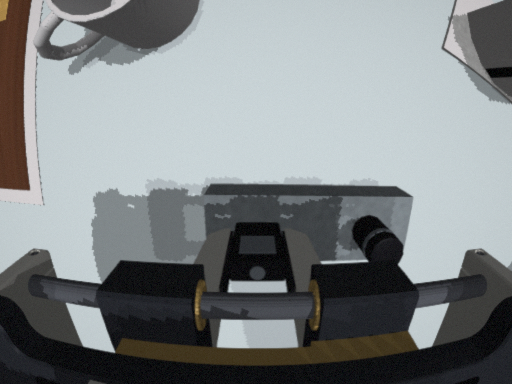

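Gripped at width 30.1 mm, which matches the stick. Lifting straight up first, then turning.

carry_out([
  {"dp":[0,0,0.06],"twist":[0,0,0],"fingers":10},
  {"dp":[0,0,0.18],"twist":[0,0,0],"fingers":10},
  {"dp":[0,0,0.36],"twist":[0,0,0],"fingers":10},
  {"dp":[0,-0.1,0.5],"twist":[0,0,-0.1],"fingers":10},
  {"dp":[-0.03,-0.3,0.56],"twist":[0,0,-0.25],"fingers":10},
  {"dp":[-0.06,-0.5,0.56],"twist":[0,0,-0.4],"fingers":10},
  {"dp":[-0.1,-0.7,0.56],"twist":[0,0,-0.55],"fingers":10},
  {"dp":[-0.13,-0.9,0.56],"twist":[0,0,-0.6],"fingers":10},
])

```text
time: 15.75
eef_pos: [541.4, -1.8, 215.2]
ee_rot: [-0.0, 0.998, -0.058, 0.0]
contact_force: [0.3, -0.2, -0.5]
width: 0.32
```

Run:
```python
from h import *
o=manip.get_obs();print(o['eef_pos'].round(1),o['width'],o['qpos'].round(2))
s=snap('scene'); save(s,'s5.png')
```

```text
[541.4  -1.8 215.2] 0.31961876939386413 [-0.06  0.47  0.03  1.78 -0.02  0.89 -1.71]
```

View pics/s5.png

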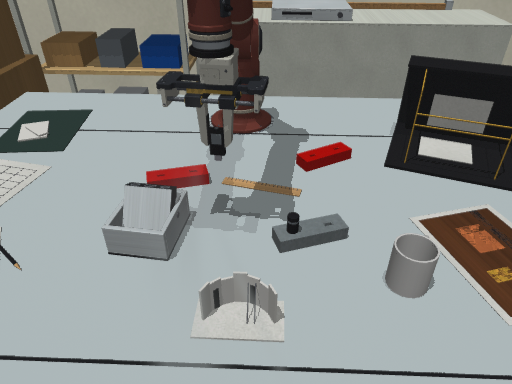

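carry_out([
  {"dp":[-0.01,-0.08,0],"twist":[-0.008,-0.07,0],"fingers":10},
  {"dp":[-0.03,-0.22,0],"twist":[-0.023,-0.2,0],"fingers":10},
  {"dp":[-0.05,-0.38,0],"twist":[-0.04,-0.35,0],"fingers":10},
  {"dp":[-0.06,-0.5,0],"twist":[-0.053,-0.457,0],"fingers":10},
  {"dp":[-0.06,-0.55,-0.05],"twist":[-0.053,-0.457,0],"fingers":10},
  {"dp":[-0.06,-0.56,-0.11],"twist":[-0.053,-0.457,0],"fingers":10},
  {"dp":[-0.06,-0.56,-0.138],"twist":[-0.053,-0.457,0],"fingers":10},
  {"dp":[-0.06,-0.56,-0.138],"twist":[-0.053,-0.457,0],"fingers":10},
])

```text
time: 16.8
eef_pos: [526.9, -139.8, 179.6]
ee_rot: [0.01, 0.982, -0.056, 0.179]
contact_force: [1.0, -0.2, -1.1]
width: 0.324
```

Run:
```python
from h import *
o=manip.get_obs();print(o['eef_pos'].round(2),o['width'],o['qpos'].round(2),o['ee_rot'].round(4))
q=o['ee_rot'];M=R.from_quat([q[1],q[2],q[3],q[0]]).as_matrix();print(M.round(4))
s=snap('wrist'); save(s,'w6.png'); print(np.array(s['cam_to_world']).round(3).tolist())
for l in ['slot','flat_stick','shoulder']: print(l,[(round(d['p'],2),(np.array(s['cam_to_world'])@np.r_[d['location'],1])[:3].round(0).tolist()) for d in manip.find_in(l,'wrist')])
s=snap('scene'); cv2.imwrite('pics/s6c.png',cv2.resize(s['image'][120:260,90:230],None,fx=4,fy=4,interpolation=2)[:,:,::-1])
```

```text
[ 526.9  -139.81  179.56] 0.3239989014651995 [ 0.28  0.42 -0.05  2.1  -0.08  0.27 -1.37] [ 0.0101  0.9822 -0.0563  0.179 ]
[[ 9.295e-01 -1.142e-01  3.506e-01]
 [-1.069e-01 -9.935e-01 -4.000e-02]
 [ 3.528e-01 -3.000e-04 -9.357e-01]]
[[-0.114, 0.991, -0.066, 551.47], [-0.993, -0.114, 0.007, -141.798], [-0.001, 0.066, 0.998, 343.673], [0.0, 0.0, 0.0, 1.0]]
slot [(0.79, [569.0, -145.0, 96.0])]
flat_stick [(0.91, [529.0, -137.0, 186.0]), (0.46, [571.0, -144.0, 97.0])]
shoulder [(0.56, [528.0, -143.0, 188.0]), (0.27, [587.0, 148.0, 33.0])]
```

View pics/w6.png

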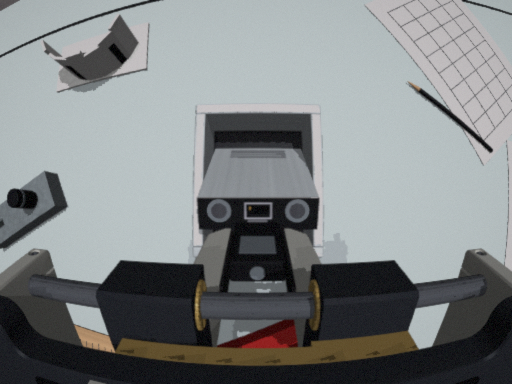

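View pics/s6c.png

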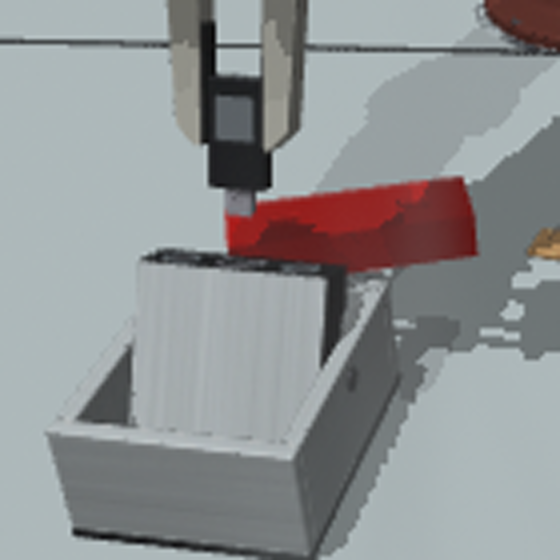

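The slot is visible in the wrist view at (258,210), between the two round sockets (219,210) and (297,210). I'll measure it with this camera as a check.

Run:
```python
from h import *
s=dict(np.load('last_wrist.npz')); C=np.array(s['cam_to_world']); g=s['image'].mean(-1).astype(int)
print(g[199:222,242:276])
cv2.imwrite('pics/w6c.png',cv2.resize(s['image'][190:290,200:316],None,fx=6,fy=6,interpolation=2)[:,:,::-1])
def ray(u,v):
    x=(u-s['cx'])/s['fx'];y=(v-s['cy'])/s['fy'];r=np.hypot(x,y);d=np.array([np.sin(r)*x/r,-np.sin(r)*y/r,-np.cos(r)]); return C[:3,:3]@d
for u,v in [(258.3,210.5),(218.8,210.5),(297.3,210.5)]:
    d=ray(u,v); t=(101-C[2,3])/d[2]; print((C[:3,3]+d*t).round(2))
W=cloud(s,True)
print(W[210,225:290:4].round(0).tolist())
o=manip.get_obs(); q=o['ee_rot'];M=R.from_quat([q[1],q[2],q[3],q[0]]).as_matrix()
L=(W-o['eef_pos'])@M
print('tool frame stick surf'); 
for v in range(225,300,6): print(v,L[v,246:272:5].round(1).tolist())
```

```text
[[ 30  33  29  26  27  23  22  26  23  31  29  29  25  25  29  26  26  30
   24  26  26  29  32  33  17  21  28  27  29  27  24  28  27  24]
 [ 29  25  23  14  18  22  23  21  21  23  23  26  22  22  21  23  22  25
   23  24  17  23  20  21  24  20  22  25  20  23  23  25  23  18]
 [ 23  28  33  34  39  37  41  37  37  34  37  38  38  40  38  40  39  43
   37  39  38  41  35  38  39  36  37  35  35  28  29  23  21  27]
 [ 22  43  75  95  98  97  97  96  97  94  95  99  96  98  96  95  99  99
  100  97  97  96  94  96  97  97  96  95  99  86  56  33  22  18]
 [ 23  49 103 132 135 133 136 135 133 133 134 135 134 132 135 134 135 132
  134 136 132 132 131 134 134 132 132 135 135 123  81  31  23  19]
 [ 26  52 107 130 106  86  83  84  82  85  83  82  84  81  84  84  82  84
   84  83  83  82  84  84  83  82  84  93 122 121  76  32  22  17]
 [ 29  49 101 118  79  36  36  35  34  30  29  32  28  30  26  35  33  30
   31  31  31  30  29  28  30  30  34  56 107 118  73  29  19  19]
 [ 17  47 105 121  74  20  32  51  49  23   8   5  23  13  14  18  21  11
   17  14   5  14   9  18  13  13  23  
[... 3536 characters left out ...]
 3.5, -12.8], [1.5, 6.0, -12.2]]
273 [[-2.4, -6.8, -12.0], [-1.7, -4.2, -12.9], [-1.9, -1.7, -12.6], [-1.5, 0.9, -13.4], [-2.3, 3.5, -12.0], [-1.9, 6.1, -12.8]]
279 [[-6.1, -6.9, -11.9], [-5.7, -4.3, -12.6], [-5.5, -1.7, -12.9], [-6.3, 1.0, -11.6], [-6.3, 3.6, -11.7], [-5.9, 6.2, -12.4]]
285 [[-119.5, -14.2, 148.2], [-118.2, -8.3, 146.3], [-118.9, -2.5, 147.3], [-118.2, 3.4, 146.4], [-117.0, 9.1, 144.5], [-118.3, 15.0, 146.4]]
291 [[-125.9, -14.2, 144.9], [-124.2, -8.3, 142.4], [-125.3, -2.5, 144.0], [-124.9, 3.4, 143.5], [-125.1, 9.2, 143.8], [-125.5, 15.1, 144.2]]
297 [[31.2, -4.1, -78.2], [30.3, -2.7, -76.9], [30.7, -1.3, -77.4], [30.3, 0.0, -76.9], [30.7, 1.4, -77.4], [30.2, 2.8, -76.7]]
```

View pics/w6c.png

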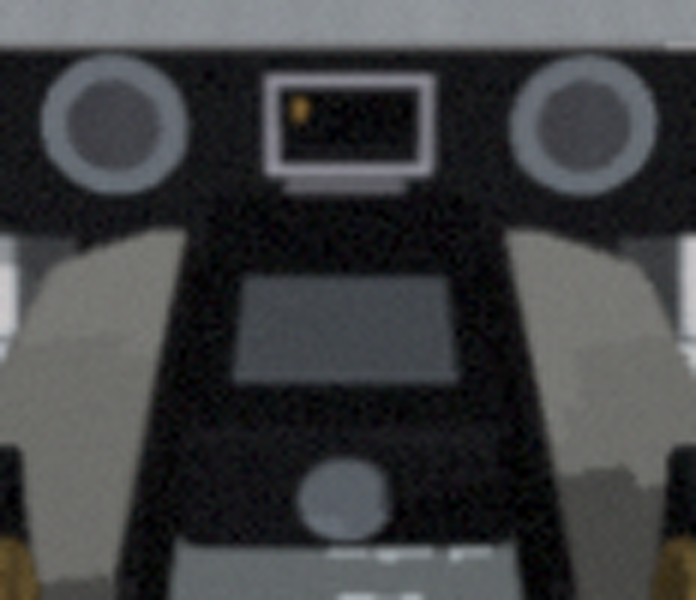

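By the wrist camera the slot is within 0.1–0.4 mm of the stick's axis in the tool frame, and 39 mm ahead of the shoulder (40 expected). Approaching along the axis.

carry_out([
  {"dp":[0.008,-0.001,-0.022],"twist":[0,0,0],"fingers":10},
  {"dp":[0.017,-0.002,-0.045],"twist":[0,0,0],"fingers":10},
  {"dp":[0.025,-0.003,-0.067],"twist":[0,0,0],"fingers":10},
  {"dp":[0.03,-0.0034,-0.08],"twist":[0,0,0],"fingers":10},
  {"dp":[0.03,-0.0034,-0.08],"twist":[0,0,0],"fingers":10},
  {"dp":[0.03,-0.0034,-0.08],"twist":[0,0,0],"fingers":10},
])

```text
time: 17.8
eef_pos: [534.5, -141.2, 159.7]
ee_rot: [0.01, 0.982, -0.057, 0.179]
contact_force: [-0.6, -0.3, -0.3]
width: 0.321
```

```bash
cat > al.py <<'E'
from h import *
import sys
s=snap('wrist'); cv2.imwrite('pics/%s.png'%sys.argv[1],cv2.resize(s['image'][180:290,200:316],None,fx=5,fy=5,interpolation=2)[:,:,::-1])
o=manip.get_obs(); q=o['ee_rot'];M=R.from_quat([q[1],q[2],q[3],q[0]]).as_matrix(); p=o['eef_pos']
print(p.round(2),o['contact_force'].round(1),'tool force',(M.T@o['contact_force']).round(1),'w',o['width'])
sl=np.array([554.6,-142.55,101]); print('slot in tool',((sl-p)@M).round(2),'want x -1.7 y -0.4; remaining',((sl-p)@M)[2]-44.3)
print('zaxis',M[:,2].round(4))
E
python3 al.py w7
```

```text
[ 534.55 -141.21  159.8 ] [-0.1 -0.1  0.3] tool force [-0.   0.1 -0.3] w 0.31671628243757305
slot in tool [-2.04 -0.98 62.1 ] want x -1.7 y -0.4; remaining 17.798842850572257
zaxis [ 0.3515 -0.0408 -0.9353]
```

View pics/w7.png

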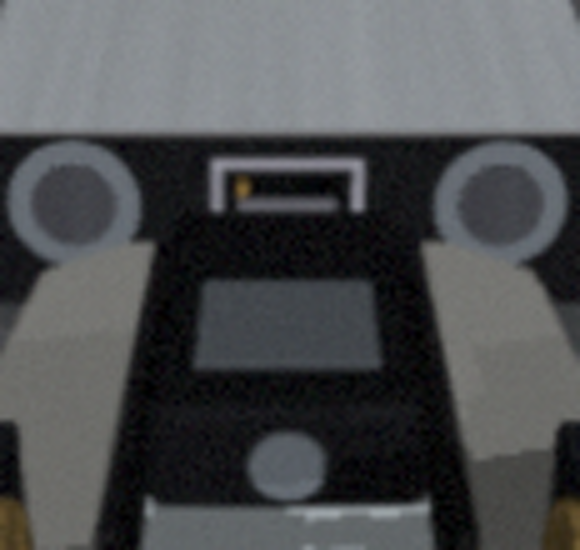

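Plug tip centre at crop x 286, slot centre at 288.5 (about 0.4 mm off, within the chamfer). Entering in 1 mm steps.

carry_out([
  {"dp":[0.0014,-0.0006,-0.0037],"twist":[0,0,0],"fingers":10},
  {"dp":[0.0028,-0.0012,-0.0075],"twist":[0,0,0],"fingers":10},
  {"dp":[0.0042,-0.0015,-0.0112],"twist":[0,0,0],"fingers":10},
  {"dp":[0.0056,-0.0017,-0.015],"twist":[0,0,0],"fingers":10},
  {"dp":[0.007,-0.0018,-0.0187],"twist":[0,0,0],"fingers":10},
  {"dp":[0.0084,-0.002,-0.0224],"twist":[0,0,0],"fingers":10},
  {"dp":[0.0098,-0.0022,-0.0262],"twist":[0,0,0],"fingers":10},
])

```text
time: 18.73
eef_pos: [537.0, -141.7, 153.0]
ee_rot: [0.01, 0.982, -0.057, 0.179]
contact_force: [-0.1, 0.5, 0.3]
width: 0.319
```

```bash
python3 al.py w8
```

```text
[ 536.94 -141.67  152.92] [ 0.2  0.4 -1. ] tool force [-0.2 -0.5  1. ] w 0.3207419833088727
slot in tool [-1.85 -1.15 54.8 ] want x -1.7 y -0.4; remaining 10.504524231761707
zaxis [ 0.351  -0.0406 -0.9355]
```

View pics/w8.png

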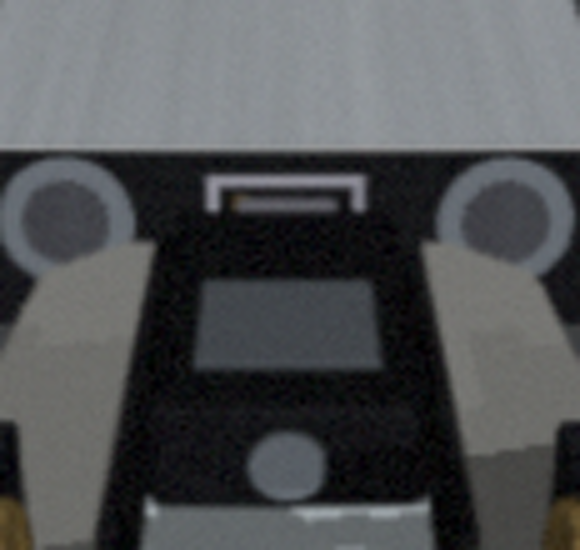

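Aligned (286 vs 286.5), entering with no force. Continuing.

carry_out([
  {"dp":[0.0014,-0.0002,-0.0037],"twist":[0,0,0],"fingers":10},
  {"dp":[0.0028,-0.0003,-0.0075],"twist":[0,0,0],"fingers":10},
  {"dp":[0.0042,-0.0005,-0.0112],"twist":[0,0,0],"fingers":10},
  {"dp":[0.0056,-0.0006,-0.015],"twist":[0,0,0],"fingers":10},
])

```text
time: 19.27
eef_pos: [538.4, -141.9, 149.3]
ee_rot: [0.01, 0.982, -0.057, 0.179]
contact_force: [0.2, -0.3, -0.4]
width: 0.316
```

```bash
python3 al.py w9
```

```text
[ 538.33 -141.85  149.15] [-0.2 -0.6  0.3] tool force [-0.1  0.6 -0.4] w 0.32045035871521604
slot in tool [-1.82 -1.17 50.78] want x -1.7 y -0.4; remaining 6.484259685267638
zaxis [ 0.351  -0.0406 -0.9355]
```

carry_out([
  {"dp":[0.0014,-0.0002,-0.0037],"twist":[0,0,0],"fingers":10},
  {"dp":[0.0028,-0.0003,-0.0075],"twist":[0,0,0],"fingers":10},
  {"dp":[0.0042,-0.0005,-0.0112],"twist":[0,0,0],"fingers":10},
])

```text
time: 19.7
eef_pos: [539.5, -142.3, 146.6]
ee_rot: [0.011, 0.982, -0.057, 0.18]
contact_force: [-0.7, -0.8, 1.5]
width: 0.321
```

```bash
python3 al.py w10
```

```text
[ 539.51 -142.34  146.57] [ 0.2 -1.7  0.4] tool force [ 0.5  1.6 -0.3] w 0.3222968942638801
slot in tool [-2.08 -1.54 47.93] want x -1.7 y -0.4; remaining 3.6339528080115997
zaxis [ 0.3515 -0.0411 -0.9353]
```

carry_out([
  {"dp":[0.0014,-0.0002,-0.0037],"twist":[0,0,0],"fingers":10},
  {"dp":[0.0028,-0.0003,-0.0075],"twist":[0,0,0],"fingers":10},
  {"dp":[0.0028,-0.0003,-0.0075],"twist":[0,0,0],"fingers":10},
])

```text
time: 20.12
eef_pos: [540.2, -142.4, 144.6]
ee_rot: [0.011, 0.982, -0.057, 0.18]
contact_force: [-0.1, -1.7, -2.0]
width: 0.32
```

```bash
python3 al.py w11
```

```text
[ 540.21 -142.46  144.59] [-0.1 -1.3 -0.3] tool force [-0.1  1.3  0.3] w 0.3173926159657286
slot in tool [-2.04 -1.58 45.83] want x -1.7 y -0.4; remaining 1.5347427245483019
zaxis [ 0.3514 -0.0412 -0.9353]
```

carry_out([
  {"dp":[0.0014,-0.0002,-0.0037],"twist":[0,0,0],"fingers":10},
  {"dp":[0.0028,-0.0003,-0.0075],"twist":[0,0,0],"fingers":10},
  {"dp":[0.0028,-0.0003,-0.0075],"twist":[0,0,0],"fingers":10},
])

```text
time: 20.55
eef_pos: [540.8, -142.4, 142.7]
ee_rot: [0.011, 0.982, -0.057, 0.179]
contact_force: [0.2, -2.5, -0.2]
width: 0.318
```

```bash
python3 al.py w12
```

```text
[ 540.78 -142.35  142.66] [ 0.8 -1.9 -0.3] tool force [0.8 1.8 0.6] w 0.32119683121024156
slot in tool [-1.87 -1.4  43.83] want x -1.7 y -0.4; remaining -0.46616996467952276
zaxis [ 0.3511 -0.0409 -0.9354]
```

carry_out([
  {"dp":[0.0007,-0.0001,-0.0019],"twist":[0,0,0],"fingers":10},
  {"dp":[0.0014,-0.0002,-0.0037],"twist":[0,0,0],"fingers":10},
  {"dp":[0.0014,-0.0002,-0.0037],"twist":[0,0,0],"fingers":10},
])

```text
time: 20.98
eef_pos: [540.8, -142.3, 142.6]
ee_rot: [0.01, 0.982, -0.057, 0.179]
contact_force: [-4.5, -1.6, 7.0]
width: 0.319
```

```bash
python3 al.py w13
```

```text
[ 540.82 -142.35  142.6 ] [-4.3 -1.1  6.6] tool force [-1.6  1.6 -7.6] w 0.3187849655359984
slot in tool [-1.9  -1.4  43.76] want x -1.7 y -0.4; remaining -0.5426275684015422
zaxis [ 0.3515 -0.041  -0.9353]
```

View pics/w13.png

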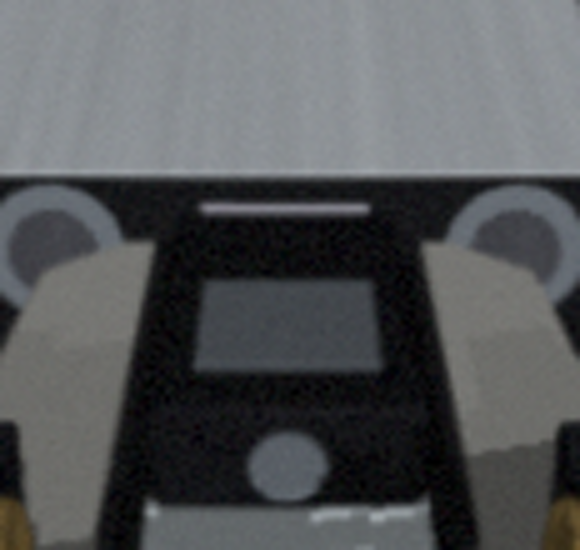

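Hard stop felt (1 mm gave 7.6 N, and the position no longer advances). Pressing to about 12 N.

carry_out([
  {"dp":[0.0004,0,-0.001],"twist":[0,0,0],"fingers":10},
  {"dp":[0.0008,-0.0001,-0.0022],"twist":[0,0,0],"fingers":10},
  {"dp":[0.0008,-0.0001,-0.0022],"twist":[0,0,0],"fingers":10},
  {"dp":[0.0008,-0.0001,-0.0022],"twist":[0,0,0],"fingers":10},
])

```text
time: 21.52
eef_pos: [540.8, -142.3, 142.6]
ee_rot: [0.011, 0.982, -0.057, 0.18]
contact_force: [-6.4, -0.8, 12.4]
width: 0.323
```

```bash
python3 al.py w14
```

```text
[ 540.8  -142.36  142.54] [-6.4 -1.1 12.1] tool force [ -1.5   1.8 -13.5] w 0.3215550803195915
slot in tool [-1.87 -1.41 43.71] want x -1.7 y -0.4; remaining -0.5907198265122915
zaxis [ 0.3516 -0.041  -0.9352]
```

13.5 N held about 0.3 s with no further travel. Relaxing the push, opening, then retreating along the axis.

carry_out([
  {"dp":[-0.0012,0.0001,0.003],"twist":[0,0,0],"fingers":10},
  {"dp":[-0.0022,0.0003,0.0057],"twist":[0,0,0],"fingers":10},
  {"dp":[-0.0022,0.0003,0.0057],"twist":[0,0,0],"fingers":40},
  {"dp":[-0.0022,0.0003,0.0057],"twist":[0,0,0],"fingers":50},
  {"dp":[-0.0022,0.0003,0.0057],"twist":[0,0,0],"fingers":60},
  {"dp":[-0.0022,0.0003,0.0057],"twist":[0,0,0],"fingers":60},
])

```text
time: 22.32
eef_pos: [540.8, -141.8, 142.7]
ee_rot: [0.01, 0.982, -0.056, 0.179]
contact_force: [-0.1, 0.4, 0.3]
width: 0.592
```

```bash
python3 al.py w15
```

```text
[ 540.84 -141.93  142.69] [ 0.1 -1.   0.1] tool force [0.2 0.9 0. ] w 0.5979074930205339
slot in tool [-1.88 -0.95 43.86] want x -1.7 y -0.4; remaining -0.44356083292388604
zaxis [ 0.3512 -0.0404 -0.9354]
```

View pics/w15.png

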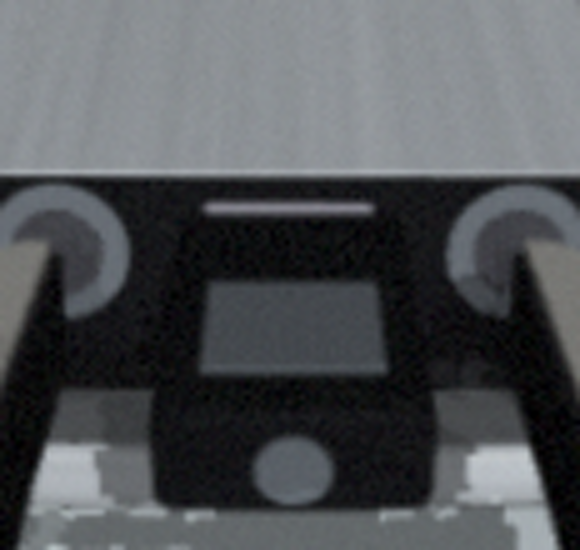

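Released, and the stick stays seated. Retreating along the axis.

carry_out([
  {"dp":[-0.014,0.0016,0.0374],"twist":[0,0,0],"fingers":60},
  {"dp":[-0.042,0.005,0.112],"twist":[0,0,0],"fingers":60},
  {"dp":[-0.084,0.01,0.224],"twist":[0,0,0],"fingers":60},
  {"dp":[-0.14,0.016,0.374],"twist":[0,0,0],"fingers":60},
  {"dp":[-0.15,0.2,0.5],"twist":[0,0,0],"fingers":60},
  {"dp":[-0.15,0.4,0.6],"twist":[0,0,0],"fingers":60},
  {"dp":[-0.15,0.6,0.6],"twist":[0,0,0],"fingers":60},
  {"dp":[-0.15,0.8,0.6],"twist":[0,0,0],"fingers":60},
])

```text
time: 23.38
eef_pos: [503.0, 59.2, 294.1]
ee_rot: [0.01, 0.982, -0.057, 0.181]
contact_force: [0.7, 0.2, 1.0]
width: 0.598
```

Run:
```python
from h import *
o=manip.get_obs();print(o['eef_pos'].round(1),o['contact_force'].round(1),abs(o['qvel']).max())
s=snap('top'); save(s,'t9.png'); W=cloud(s)
c=np.array([586.7,-146.8]); a=np.radians(-6.6); ex=np.array([np.cos(a),np.sin(a)]); ey=np.array([-ex[1],ex[0]])
q=W[...,:2]-c; hx=q@ex; hy=q@ey; hz=W[...,2]
def fit(m):
    p=np.polyfit(hx[m],hz[m],1); r=hz[m]-np.polyval(p,hx[m]); k=abs(r-np.median(r))<3; return np.polyfit(hx[m][k],hz[m][k],1),k.sum()
p,n=fit((abs(hy)<48)&(hx>-16)&(hx<34)&(hz<125)&(hz>20)); print('tilt',np.arctan(-p[0]),n)
m=(abs(hy)<20)&(hx<-15)&(hx>-80)&(hz>135)&(hz<175); P=np.c_[hx[m],hy[m],hz[m]]; print('stick top',len(P),np.median(P,0))
f=-0.3516*P[:,0]+.936*P[:,2]; print('height along slot axis above mouth', np.median(f)-(-0.3516*-31.6+.936*101))
s2=snap('scene'); save(s2,'s9.png')
b=cv2.resize(s2['image'][140:260,90:360],None,fx=2.9,fy=2.9,interpolation=2)[:,:,::-1]; cv2.imwrite('pics/s9c.png',b)
```

```text
[503.   59.2 294.1] [0.7 0.2 1. ] 1.374868934068834
tilt 1.0008290230492116 558
stick top 118 [-48.38694581   0.68607429 152.51286522]
height along slot axis above mouth 54.99751143124543
```

View pics/s9c.png

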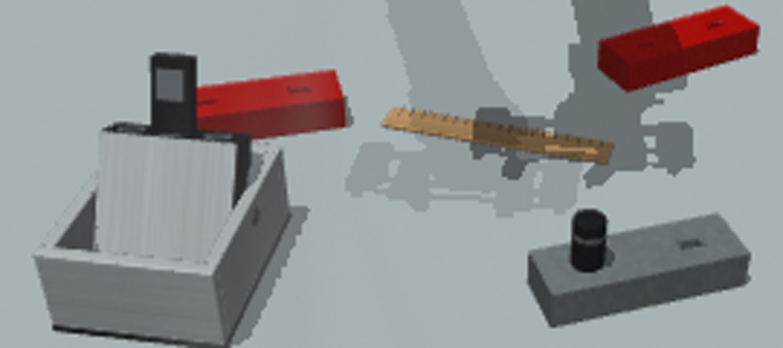

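View pics/t9.png

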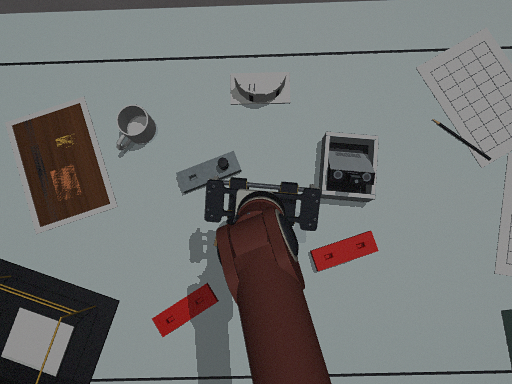

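The stick sits plugged in (height above the face about 55 of 56 mm by depth). Tilt is 1.00 rad, the round stick is still standing and the other things haven't moved. Letting the arm settle, then handing in.

carry_out([
  {"dp":[0,0,0],"twist":[0,0,0],"fingers":60},
  {"dp":[0,0,0],"twist":[0,0,0],"fingers":60},
  {"dp":[0,0,0],"twist":[0,0,0],"fingers":60},
  {"dp":[0,0,0],"twist":[0,0,0],"fingers":60},
])

```text
time: 23.98
eef_pos: [503.3, 56.8, 292.7]
ee_rot: [0.011, 0.982, -0.058, 0.179]
contact_force: [-0.3, 0.9, -0.2]
width: 0.603
```

```bash
python3 -c "
from h import *
print(manip.get_obs()['contact_force'],abs(manip.get_obs()['qvel']).max()); print(manip.job_done())"
```

```text
[-0.25678744  0.92491702 -0.17993623] 0.00544017783946349
the job is handed in; nothing more can be done
None
```

I pressed the grooved tail down onto its stop, plugged the flat stick home in the raised end, let go and backed off. I handed the job in at about 24 s of robot time; it gave no verdict.

- **Pivot:** the tail was held on its stop at about 13.8 N. The tilt afterwards measured 1.00 rad.
- **Socket:** the stick was pushed in to a hard stop and held there at about 13.5 N axially, with no further travel. These are wrist readings; I could not measure the contact forces on the unit directly.
- **Last checks:** with the stick released, the tilt still read 1.00 rad and the fingers touched nothing. The round stick stood in the holder, and the set model, mug and rule looked unmoved in the pictures.
- **Small disagreements:**
  - Depth put the stick's top 55 mm above the face, where 56 is expected; that is within the camera error.
  - The slot position I had computed came out about 1 mm off sideways from where the plug went in. I followed the direct picture comparison of plug and slot, and the plug went in cleanly.

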